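# Fill the serving turntable and turn it under its cover

### The arm

A 6-joint arm with a two-finger parallel gripper is mounted at the origin on the work surface. World frame = base frame: x ahead of the robot, y to its left, z up, the work surface at z = 0. Lengths are in m, angles in rad, forces in N, time in s.
With the tool pointing down it reaches from about 0.275 to 0.75 m from the base axis. Payload 10.2 kg.
Tool frame: the origin (TCP) lies midway between the tips of the shut fingers; the grasp point (between the pads) lies 19 mm behind it; z points along the fingers, y is the direction in which the jaws open and shut (so a half turn about z gives the same grasp; the last joint's range is limited). The gripper opens to 88 mm and grips with 3 to 60 N. Pads are 18 mm wide; open, the fingers measure 123 mm over their backs; the gripper's body (75 mm by 187 mm) begins 45 mm behind the grasp point.
Start: joints at [-1.421, 0.313, 1.498, -0, 1.331, -0.223], TCP at [0.191, -0.489, 0.239] pointing down, gripper open.
Joint ranges: [-2.94, 2.94], [-0.97, 2.17], [0.19, 2.56], [-1.23, 4.37], [0.02, 3.11], [-2.88, 2.88]. Speed limits (rad/s): [2.39, 2.39, 3.01, 3.14, 3.14, 3.14].

### API

Orientations are given as a 3x3 rotation matrix whose columns are the frame's x, y, z axes.
In Python, from workcell import status, optics, arm gives the robot as it stands.
- The arm moves only by the tool step_arm, never from a script. Its argument "commands" is one flat list of numbers, 7 for each row, row after row: the turn, a rotation vector about the tool's x, y, z in degrees, then the shift along the tool's x, y, z in m, then the opening in per cent of the stroke, from 0 (shut) to 100 (fully open). In form: [wx, wy, wz, dx, dy, dz, claw, wx, wy, wz, dx, dy, dz, claw, ...]. A call has 1 to 5 rows; each row shifts and turns the commanded pose from where the row before left it, along the tool's axes as they then stand; what a row does not reach is not made up. A row lasts 1/12 s, in which the tool goes at most 41.7 mm and 7.16 degrees, less where a joint would pass 70% of its speed; a pose out of reach is approached as far as the arm can. A call is refused whole if a number of a shift passes 0.0417 or a number of a turn 7.16, either way. A call with a gripper value outside its range is refused whole. The fingers move at their own pace and stop on an object; "force" is the grip in N (left out, the last holds). Time passes only in rows, so rows that do not move let the fingers close. It gives the time, the measured TCP pose, the force and the opening at its end, in the units of the state.
- status.observe(): the state, without advancing time (a new reading comes with each control period).
- optics.grab_frame(name): name is "scene" or "top" or "wrist"; returns a dict with "color" (384x512x3 uint8, red, green, blue), "K" (3x3 intrinsics, pixels), "R" (3x3) and "t" (3): a world point X has camera coordinates R X + t; the wrist camera has in their place "mount" (4x4, takes a point from camera to tool coordinates, whose origin is the TCP and whose axes are the flange's). Camera axes: x right, y down, z forward; pixel columns grow to the right and rows downward; lengths in m; the calibration is good to about 2 mm. A picture is of the moment at which its call begins: read the wrist's pose just before it. There is no depth.
- arm.finish_job(): hands the job in, once; it reports no verdict.
The state is a dict: "time": time; "qpos": joint angles; "qd": joint speeds; "joint_torque": joint torques, N m; "tcp_pos": TCP position; "tcp_rot": TCP orientation; "ft_force": force on the tool from outside, world axes, zero at the start; "torque": the same for the moment, N m; "width": finger opening in m.
Only numpy, scipy, OpenCV 4.12 (cv2) and the standard library are available. Lean on these libraries where they do the work, as an engineer would, in place of code of your own. Each camera call takes 0.05 s, during which the arm holds its last target. There are 200 camera calls.

### The job

Put the three small potatoes from the chopping board into the three cups of the serving turntable, one to each cup, and then turn the turntable clockwise (seen from above) as far as it goes, so that all three filled cups stand under the clear cover. Leave the big potato on the board, and do not disturb the bowl, the bottle or the peeler.

Things in the scene. Friction and masses are not known exactly. Their poses are not given: they have to be found in the camera images.
- board: white plastic chopping board, fixed, 200 (its x) x 240 (its y) x 12 mm thick; origin at the centre of its underside. It lies either to the left or to the right of the robot's middle line, the turntable on the other side. The four potatoes lie on it.
- stand: fixed steel foot of the turntable; origin on the turntable's vertical axis, on the table. It carries a fixed level clear plastic cover plate, in the stand's frame from x 40 to 165 mm, y -90 to 90 mm, underside 95 mm, top 99 mm above the table, held by an upright 50 mm wide, 6 mm thick at x 162 mm.
- turntable (a joint): turn of the wooden disc (270 mm wide, top 40 mm up): 0 = stop with the cups clear of the cover; grows clockwise seen from above to the stop at 2.618 rad, cups under the cover. Light friction (1.2 N at the post), stays where left. At value q, cups 1, 2, 3 lie at 188, 150, 112 deg minus q, the post at 255 deg minus q, counter-clockwise from the stand's +x.
- post (a point): centre of the top of the upright round steel post on the disc with which it is turned: 16 mm in diameter, 50 mm tall above the disc (a 26 mm wide, 3 mm high foot), 105 mm from the axis; its top is 90 mm above the table
- cup1 (a point): centre of the inner floor of the first low aluminium cup on the disc: straight-sided, inner diameter 43 mm, outer 49 mm, rim 8 mm above the inner floor; the floor is 43 mm above the table. 95 mm from the axis; turns with the disc
- cup2 (a point): the same for the second, middle cup; neighbouring cups are 62 mm apart, centre to centre
- cup3 (a point): the same for the third cup
- potato1: small peeled raw potato, pale yellow, barrel-shaped: 34 mm in diameter (upright sides between 10 and 21 mm up), 30 mm tall, about 28 g; standing on its flat end on the board; origin at the centre of its underside, z its own axis
- potato1_mid (a point): the middle of potato1, 15 mm above its underside
- potato2: small peeled raw potato, pale yellow, barrel-shaped: 34 mm in diameter (upright sides between 10 and 21 mm up), 30 mm tall, about 28 g; standing on its flat end on the board; origin at the centre of its underside, z its own axis
- potato2_mid (a point): the middle of potato2, 15 mm above its underside
- potato3: small peeled raw potato, pale yellow, barrel-shaped: 34 mm in diameter (upright sides between 10 and 21 mm up), 30 mm tall, about 28 g; standing on its flat end on the board; origin at the centre of its underside, z its own axis
- potato3_mid (a point): the middle of potato3, 15 mm above its underside
- big_potato: big peeled potato of the same shape and colour, 60 mm in diameter and 46 mm tall, too big for the cups; stays on the board; origin at the centre of its underside
- bowl: steel bowl, 110 mm wide, 45 mm tall, on the table beyond the work; origin at the centre of its underside
- bottle: turquoise bottle, 64 mm in diameter, 130 mm tall; origin at the centre of its underside
- peeler: red Y-shaped vegetable peeler, 150 mm long, 10 mm thick, lying on the table; origin at its underside
There are look-alikes about, which are no part of the job. Leave any green or purple look-alike of the potato2 alone.

How it is judged:
On the way:
1. each of the three cups holds one small potato, while the turntable is still away from the cover (joint below 0.8 rad) (((horizontal distance between potato1_mid and cup1 below 0.012 m and z of potato1_mid in the frame of cup1 between 0.008 and 0.021 m) or (horizontal distance between potato2_mid and cup1 below 0.012 m and z of potato2_mid in the frame of cup1 between 0.008 and 0.021 m) or (horizontal distance between potato3_mid and cup1 below 0.012 m and z of potato3_mid in the frame of cup1 between 0.008 and 0.021 m)) and ((horizontal distance between potato1_mid and cup2 below 0.012 m and z of potato1_mid in the frame of cup2 between 0.008 and 0.021 m) or (horizontal distance between potato2_mid and cup2 below 0.012 m and z of potato2_mid in the frame of cup2 between 0.008 and 0.021 m) or (horizontal distance between potato3_mid and cup2 below 0.012 m and z of potato3_mid in the frame of cup2 between 0.008 and 0.021 m)) and ((horizontal distance between potato1_mid and cup3 below 0.012 m and z of potato1_mid in the frame of cup3 between 0.008 and 0.021 m) or (horizontal distance between potato2_mid and cup3 below 0.012 m and z of potato2_mid in the frame of cup3 between 0.008 and 0.021 m) or (horizontal distance between potato3_mid and cup3 below 0.012 m and z of potato3_mid in the frame of cup3 between 0.008 and 0.021 m)) and value of joint turntable below 0.8 rad), for 0.2 s.
At the end, for the whole second after the job is handed in: Each cup holds one small potato (centre within 12 mm of the cup's axis, sitting down in the cup), at rest, and the turntable stands at its clockwise stop (joint above 2.54 rad) with the cups under the cover; big potato, bowl, bottle and peeler are where they were (((horizontal distance between potato1_mid and cup1 below 0.012 m and z of potato1_mid in the frame of cup1 between 0.008 and 0.021 m) or (horizontal distance between potato2_mid and cup1 below 0.012 m and z of potato2_mid in the frame of cup1 between 0.008 and 0.021 m) or (horizontal distance between potato3_mid and cup1 below 0.012 m and z of potato3_mid in the frame of cup1 between 0.008 and 0.021 m)) and ((horizontal distance between potato1_mid and cup2 below 0.012 m and z of potato1_mid in the frame of cup2 between 0.008 and 0.021 m) or (horizontal distance between potato2_mid and cup2 below 0.012 m and z of potato2_mid in the frame of cup2 between 0.008 and 0.021 m) or (horizontal distance between potato3_mid and cup2 below 0.012 m and z of potato3_mid in the frame of cup2 between 0.008 and 0.021 m)) and ((horizontal distance between potato1_mid and cup3 below 0.012 m and z of potato1_mid in the frame of cup3 between 0.008 and 0.021 m) or (horizontal distance between potato2_mid and cup3 below 0.012 m and z of potato2_mid in the frame of cup3 between 0.008 and 0.021 m) or (horizontal distance between potato3_mid and cup3 below 0.012 m and z of potato3_mid in the frame of cup3 between 0.008 and 0.021 m)) and linear speed of each of potato1, potato2, potato3 below 0.04 m/s and value of joint turntable above 2.54 rad and velocity of joint turntable below 0.05 rad/s); the robot touches nothing.
It fails at once if the big potato is moved by more than 25 mm (distance of big_potato from where it was at the start of the episode above 0.025 m).
It fails at once if the bowl is moved by more than 25 mm (distance of bowl from where it was at the start of the episode above 0.025 m).
It fails at once if the bottle is moved by more than 25 mm (distance of bottle from where it was at the start of the episode above 0.025 m).
It fails at once if the peeler is moved by more than 25 mm (distance of peeler from where it was at the start of the episode above 0.025 m).
It also fails if it takes over 72 s, if anything falls off the work surface, if the arm or the gripper's body presses on something with over 40 N, if the wrist force passes 120 N, or if a joint passes its speed limit or range.

## Working session

There is one attempt and no reset: what is moved stays moved. The work goes in short steps, Python scripts to look and compute and a tool call to move; the robot and the scene stay as the last step left them, time stands still between calls to the robot, and variables do not carry over. Pictures are saved under pics/ and viewed, about 8 in all and at most 12, crops included, and the job is handed in when it is done.

Besides the shell and the picture viewer there is one more tool, called after "Request:" as a command line: name --argument value ..., lists and objects as JSON in quotes. step_arm: Moves the arm, as the interface text tells. Its arguments: {"type":"object","properties":{"commands":{"type":"array"},"force":{"type":"number"}},"required":["commands"]}

```bash
mkdir -p pics; ls; cat > h.py <<'E'
import numpy as np,cv2
from workcell import status,optics,arm
def grab(n):
    s=status.observe(); f=optics.grab_frame(n); return f,s
def save(f,name,crop=None,k=1):
    im=cv2.cvtColor(f["color"],cv2.COLOR_RGB2BGR)
    if crop: x0,y0,x1,y1=crop; im=im[y0:y1,x0:x1]
    cv2.imwrite("pics/"+name,cv2.resize(im,None,fx=k,fy=k,interpolation=cv2.INTER_CUBIC))
def cam(f,s):
    if "mount" in f:
        M=np.array(f["mount"]);Rt=np.array(s["tcp_rot"])
        return Rt@M[:3,:3],Rt@M[:3,3]+np.array(s["tcp_pos"])
    R=np.array(f["R"]);return R.T,-R.T@np.array(f["t"])
def ray(f,s,u,v,z):
    A,c=cam(f,s);d=A@np.linalg.inv(f["K"])@np.array([u,v,1.])
    return c+d*(z-c[2])/d[2]
def proj(f,s,X):
    A,c=cam(f,s);p=np.array(f["K"])@(A.T@(np.array(X)-c));return p[:2]/p[2]
E
python3 - <<'E'
from h import *
a,s=grab("top");b,_=grab("scene")
save(a,"top.png",k=1.5);save(b,"scene.png",k=1.5)
np.save("top.npy",a["color"]);print(s["tcp_rot"],s["tcp_pos"],s["time"],cam(a,s)[1],cam(b,s)[1],a["K"])
E
```

```text
pics
[[ 9.31326874e-01  3.64184325e-01 -1.79080885e-04]
 [ 3.64184259e-01 -9.31326097e-01  1.23572570e-03]
 [ 2.83249227e-04 -1.21608299e-03 -9.99999220e-01]] [ 0.1911658  -0.48869734  0.2381832 ] 0.0 [ 0.54227216 -0.0118794   1.21641465] [ 1.05145311 -0.49942539  1.07036426] [[410.24017595   0.         255.18600645]
 [  0.         410.24017595 186.66604446]
 [  0.           0.           1.        ]]
```

View pics/top.png

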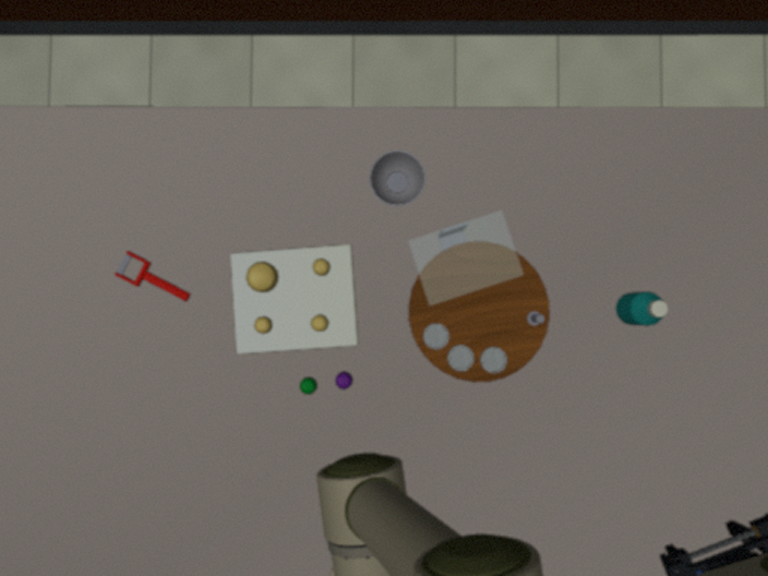

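View pics/scene.png

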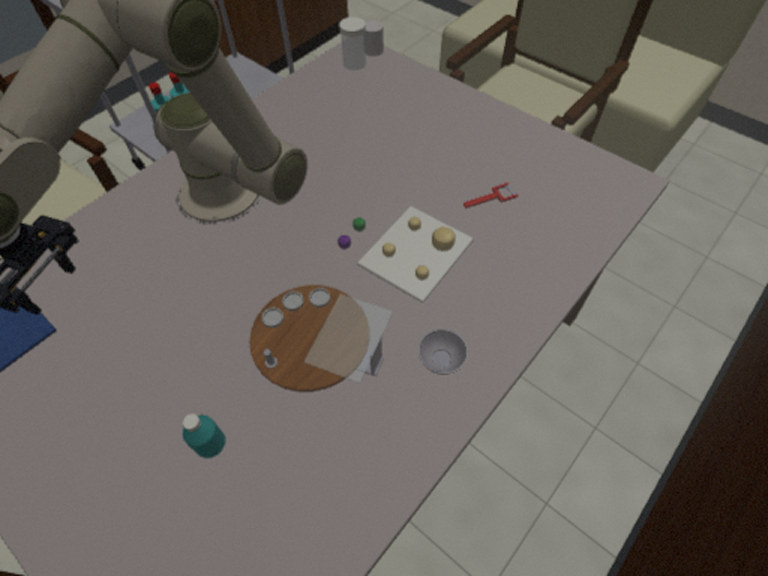

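The candidates for the small potatoes in the top view (at 1.5x) are:
- Pale-yellow small ones at (321,267), (263,325) and (319,323). These are my choices.
- The big potato at (262,277), which stays where it is.
- A green ball at (308,386) and a purple ball at (344,380), both decoys to leave alone.

The turntable is on the right, with cups at about (436,336), (461,358) and (493,360), and the post at (536,319).

```bash
python3 - <<'E'
from h import *
f,s=grab("top");im=f["color"];save(f,"crop.png",(150,150,385,270),3.4)
hsv=cv2.cvtColor(im,cv2.COLOR_RGB2HSV)
def blobs(m,mn):
    n,l,st,c=cv2.connectedComponentsWithStats(m.astype(np.uint8));return [(st[i,4],c[i],l==i) for i in range(1,n) if st[i,4]>mn]
H,S,V=[hsv[...,i].astype(int) for i in range(3)]
yy,xx=np.mgrid[:384,:512]
box=(xx>140)&(xx<245)&(yy>155)&(yy<245)
for a,c,_ in blobs((H>12)&(H<32)&(S>70)&(V>90)&box,20): print("potato",a,c,ray(f,s,*c,0.012+(0.017 if a<300 else .025)))
d=(H<20)&(S>100)&(xx>260)&(xx<380)&(yy>150)&(yy<260)
bl=max(blobs(d,50),key=lambda t:t[0]); 
cnt=np.vstack(cv2.findContours(bl[2].astype(np.uint8),0,1)[0]);h=cv2.convexHull(cnt)
P=np.array([ray(f,s,*p[0],.04)[:2] for p in h]);c,r=cv2.minEnclosingCircle(P.astype(np.float32));print("disc",c,r)
inb=((xx-c[0])*0+1>0)&(xx>265)&(xx<370)&(yy>205)&(yy<255)
for a,q,_ in blobs((S<60)&inb&(cv2.fillConvexPoly(np.zeros((384,512),np.uint8),h,1)>0),40):
    print("cup",a,q,ray(f,s,*q,.048))
print("post",ray(f,s,535.5/1.5,318/1.5,.09))
for u,v in((409,239),(502,211),(523,275),(429,305)): print("cover",ray(f,s,u/1.5,v/1.5,.097))
E
```

```text
potato 87 [213.55172414 177.47126437] [0.62454119 0.12906606 0.029     ]
potato 268 [173.35447761 183.93656716] [0.60514004 0.24598776 0.029     ]
potato 84 [212.5 215. ] [0.51570276 0.13094963 0.029     ]
potato 83 [174.61445783 216.34939759] [0.5111142  0.24087942 0.029     ]
disc (0.5395222902297974, -0.17468369007110596) 0.13320891559123993
cup 82 [356.5        211.97560976] [ 0.52722727 -0.27978617  0.048     ]
cup 236 [290.18644068 223.73728814] [ 0.49278599 -0.09229134  0.048     ]
cup 245 [306.73061224 238.31428571] [ 0.45198538 -0.13911152  0.048     ]
cup 245 [328.66122449 239.45714286] [ 0.44921472 -0.20097111  0.048     ]
post [ 0.52770994 -0.27151529  0.09      ]
cover [ 0.67038386 -0.04066898  0.097     ]
cover [ 0.72239344 -0.21012548  0.097     ]
cover [ 0.60558443 -0.24775149  0.097     ]
cover [ 0.55018227 -0.07742862  0.097     ]
```

View pics/crop.png

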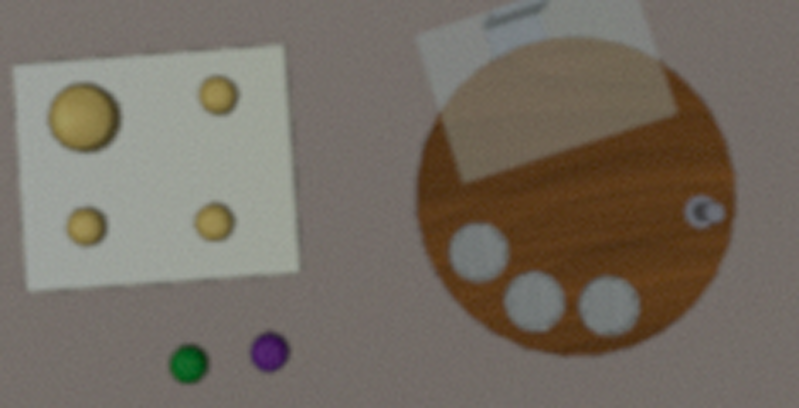

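The close crop confirms three pale-yellow small potatoes on the board, the big one at upper left, and the green and purple balls off the board. Next I turn the jaws to point along world x and move above the board.

Request:
step_arm --commands '[0, 0, -6.9, 0, 0, 0, 68, 0, 0, -6.9, 0, 0, 0, 68, 0, 0, -6.9, 0, 0, 0, 68, 0, 0, -6.9, 0, 0, 0, 68, 0, 0, -6.9, 0, 0, 0, 68]' --force 15

```text
time: 0.57
tcp_pos: [0.1912, -0.4888, 0.2385]
tcp_rot: [[0.556, 0.831, -0.0], [0.831, -0.556, 0.001], [0.0, -0.0, -1.0]]
ft_force: [0.2, -0.2, -0.1]
width: 0.0598
```

Request:
step_arm --commands '[0, 0, -6.9, 0, 0, 0, 68, 0, 0, -6.9, 0, 0, 0, 68, 0, 0, -6.9, 0, 0, 0, 68, 0, 0, -6.9, 0, 0, 0, 68, 0, 0, -6.6, 0, 0, 0, 68]'

```text
time: 0.98
tcp_pos: [0.1912, -0.4888, 0.2385]
tcp_rot: [[-0.007, 1.0, -0.0], [1.0, 0.007, 0.001], [0.001, -0.0, -1.0]]
ft_force: [1.2, 0.2, 0.5]
width: 0.0601
```

Request:
step_arm --commands '[0, 0, 0, 0.034, 0.018, 0, 68, 0, 0, 0, 0.034, 0.018, 0, 68, 0, 0, 0, 0.034, 0.018, 0, 68, 0, 0, 0, 0.034, 0.018, 0, 68, 0, 0, 0, 0.034, 0.018, 0, 68]'

```text
time: 1.4
tcp_pos: [0.2814, -0.3171, 0.2386]
tcp_rot: [[-0.001, 1.0, -0.0], [1.0, 0.001, 0.0], [0.0, -0.0, -1.0]]
ft_force: [0.9, 0.9, 0.6]
width: 0.0597
```

Request:
step_arm --commands '[0, 0, 0, 0.034, 0.018, 0, 68, 0, 0, 0, 0.034, 0.018, 0, 68, 0, 0, 0, 0.034, 0.018, 0, 68, 0, 0, 0, 0.034, 0.018, 0, 68, 0, 0, 0, 0.034, 0.018, 0, 68]'

```text
time: 1.82
tcp_pos: [0.3712, -0.1469, 0.2388]
tcp_rot: [[-0.001, 1.0, 0.0], [1.0, 0.001, -0.0], [-0.0, 0.0, -1.0]]
ft_force: [2.0, -0.1, -1.4]
width: 0.0599
```

Request:
step_arm --commands '[0, 0, 0, 0.034, 0.018, 0, 68, 0, 0, 0, 0.034, 0.018, 0, 68, 0, 0, 0, 0.034, 0.018, 0, 68, 0, 0, 0, 0.034, 0.018, 0, 68, 0, 0, 0, 0.034, 0.018, 0, 68]'

```text
time: 2.23
tcp_pos: [0.4611, 0.0234, 0.2387]
tcp_rot: [[-0.001, 1.0, -0.0], [1.0, 0.001, -0.0], [-0.0, -0.0, -1.0]]
ft_force: [0.7, -1.3, 0.1]
width: 0.0599
```

Request:
step_arm --commands '[0, 0, 0, 0.034, 0.018, 0, 68, 0, 0, 0, 0.034, 0.018, 0, 68, 0, 0, 0, 0, 0, 0, 68, 0, 0, 0, 0, 0, 0, 68]'

```text
time: 2.57
tcp_pos: [0.4966, 0.0906, 0.2381]
tcp_rot: [[-0.004, 1.0, -0.001], [1.0, 0.004, -0.0], [-0.0, -0.001, -1.0]]
ft_force: [-0.4, 0.3, -0.5]
width: 0.0602
```

```bash
python3 - <<'E'
from h import *
f,s=grab("wrist");save(f,"w1.png",k=1.2);print(s["time"],s["tcp_pos"],np.round(s["tcp_rot"],3),s["width"],cam(f,s)[1])
for P in ((.6245,.129),(.605,.246),(.5157,.131),(.511,.241)): print(proj(f,s,[*P,.027]))
E
```

```text
2.5667 [0.4966147  0.09060603 0.23809815] [[-0.004  1.    -0.001]
 [ 1.     0.004 -0.   ]
 [-0.    -0.001 -1.   ]] 0.06020532024715053 [0.4974191  0.16672419 0.38385499]
[370.11625842 129.69903861]
[363.41519574   7.93774631]
[269.24679426 127.24094109]
[266.77533233  13.08482164]
```

View pics/w1.png

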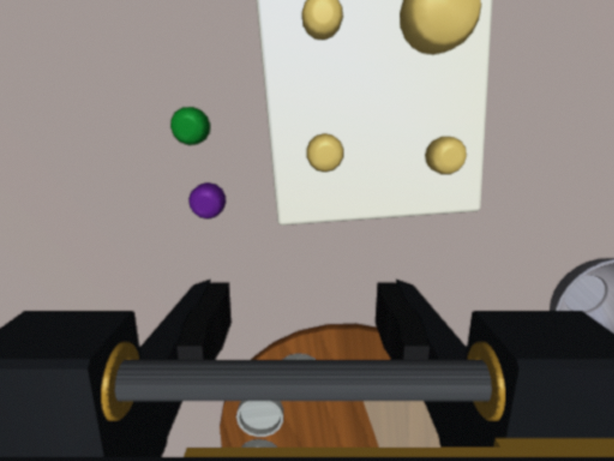

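The wrist view shows the near potatoes at (325,153) and (446,155) and a third at (322,17). All three agree with the projected estimates to about 1.5 px. I'll refine with blob centres.

```bash
python3 - <<'E'
from h import *
f,s=grab("wrist")
hsv=cv2.cvtColor(f["color"],cv2.COLOR_RGB2HSV)
m=cv2.inRange(hsv,(15,80,90),(32,255,255));m[230:]=0
for c in cv2.findContours(m,0,1)[0]:
    if cv2.contourArea(c)>200:
        (u,v),r=cv2.minEnclosingCircle(c);p=ray(f,s,u,v,.028);print(u,v,r,p,"tool shift",p[1]-s["tcp_pos"][1],p[0]-s["tcp_pos"][0])
E
```

```text
371.5 127.5 16.80783462524414 [0.62520479 0.13002102 0.028     ] tool shift 0.04055821848857413 0.12889296214042706
270.47283935546875 125.66304016113281 15.34610652923584 [0.51671529 0.13155645 0.028     ] tool shift 0.04209364773184146 0.020403469262048668
367.75579833984375 8.042433738708496 33.00440979003906 [0.60896029 0.24436806 0.028     ] tool shift 0.1549052552533862 0.11264846674291912
268.4256896972656 12.419610023498535 18.39870262145996 [0.51254905 0.24021869 0.028     ] tool shift 0.15075588772899748 0.01623722648365372
```

Request:
step_arm --commands '[0, 0, 0, 0.0205, 0.01, 0.02, 68, 0, 0, 0, 0.0205, 0.01, 0.03, 68, 0, 0, 0, 0, 0, 0.04, 68, 0, 0, 0, 0, 0, 0.04, 68, 0, 0, 0, 0, 0, 0.03, 68]'

```text
time: 3.08
tcp_pos: [0.5153, 0.1291, 0.0762]
tcp_rot: [[0.001, 1.0, -0.002], [1.0, -0.001, -0.0], [-0.0, -0.002, -1.0]]
ft_force: [-0.4, 0.6, 0.6]
width: 0.0601
```

Request:
step_arm --commands '[0, 0, 0, 0, 0, 0.025, 68, 0, 0, 0, 0, 0, 0.02, 68, 0, 0, 0, 0, 0, 0.009, 68, 0, 0, 0, 0, 0, 0, 68, 0, 0, 0, 0, 0, 0, 20]'

```text
time: 3.5
tcp_pos: [0.517, 0.1297, 0.0256]
tcp_rot: [[0.0, 1.0, 0.001], [1.0, -0.0, -0.0], [-0.0, 0.001, -1.0]]
ft_force: [0.2, 0.1, 0.3]
width: 0.0552
```

Request:
step_arm --commands '[0, 0, 0, 0, 0, 0, 20, 0, 0, 0, 0, 0, 0, 20, 0, 0, 0, 0, 0, 0, 20, 0, 0, 0, 0, 0, 0, 20]'

```text
time: 3.83
tcp_pos: [0.517, 0.1304, 0.0256]
tcp_rot: [[-0.001, 1.0, 0.002], [1.0, 0.001, -0.0], [-0.0, 0.002, -1.0]]
ft_force: [-1.3, 0.0, 4.4]
width: 0.0329
```

Request:
step_arm --commands '[0, 0, 0, 0, 0, -0.02, 20, 0, 0, 0, 0, 0, -0.035, 20, 0, 0, 0, 0, 0, -0.04, 20, 0, 0, 0, 0, 0, -0.04, 20, 0, 0, 0, 0, 0, -0.03, 20]'

```text
time: 4.25
tcp_pos: [0.5168, 0.1305, 0.1934]
tcp_rot: [[-0.001, 1.0, 0.003], [1.0, 0.001, 0.0], [0.0, 0.003, -1.0]]
ft_force: [0.4, -0.6, 0.4]
width: 0.0325
```

Request:
step_arm --commands '[0, 0, 0, -0.02, -0.004, 0, 20, 0, 0, 0, -0.037, -0.007, 0, 20, 0, 0, 0, -0.037, -0.007, 0, 20, 0, 0, 0, -0.037, -0.007, 0, 20, 0, 0, 0, -0.037, -0.007, 0, 20]'

```text
time: 4.67
tcp_pos: [0.4841, -0.039, 0.1901]
tcp_rot: [[-0.002, 1.0, 0.001], [1.0, 0.002, -0.0], [-0.0, 0.001, -1.0]]
ft_force: [0.4, -0.6, 0.0]
width: 0.0333
```

Request:
step_arm --commands '[0, 0, 0, -0.037, -0.007, 0, 20, 0, 0, 0, -0.037, -0.007, 0, 20, 0, 0, 0, -0.037, -0.007, 0, 20, 0, 0, 0, -0.037, -0.007, 0, 20, 0, 0, 0, -0.037, -0.007, 0, 20]'

```text
time: 5.08
tcp_pos: [0.4492, -0.2244, 0.1901]
tcp_rot: [[-0.001, 1.0, 0.0], [1.0, 0.001, -0.0], [-0.0, 0.0, -1.0]]
ft_force: [0.3, -0.0, 0.3]
width: 0.0334
```

Request:
step_arm --commands '[0, 0, 0, -0.02, 0, 0, 20, 0, 0, 0, 0, 0, 0, 20, 0, 0, 0, 0, 0, 0, 20]'

```text
time: 5.33
tcp_pos: [0.4497, -0.2431, 0.1897]
tcp_rot: [[0.001, 1.0, -0.0], [1.0, -0.001, 0.0], [0.0, -0.0, -1.0]]
ft_force: [0.1, 0.2, -0.2]
width: 0.0332
```

```bash
python3 - <<'E'
from h import *
f,s=grab("wrist");print(s["time"],s["tcp_pos"],np.round(s["tcp_rot"],3),s["width"],cam(f,s)[1])
im=cv2.cvtColor(f["color"],cv2.COLOR_RGB2BGR).copy()
for P in ((.4928,-.0923),(.452,-.1391),(.4492,-.201)):
    q=proj(f,s,[*P,.051]);print(q);cv2.drawMarker(im,tuple(int(round(a)) for a in q),(0,0,255),0,8)
cv2.imwrite("pics/w2.png",cv2.resize(im,None,fx=1.5,fy=1.5,interpolation=cv2.INTER_CUBIC))
hsv=cv2.cvtColor(f["color"],cv2.COLOR_RGB2HSV);m=cv2.inRange(hsv,(0,0,90),(180,75,255))
n=0
for c in cv2.findContours(m,1,1)[0]:
    a=cv2.contourArea(c);(u,v),r=cv2.minEnclosingCircle(c)
    if 15<r<60 and a>0.6*np.pi*r*r: print(u,v,r,a,ray(f,s,u,v,.051))
E
```

```text
5.3333 [ 0.4496896  -0.243071    0.18966982] [[ 0.001  1.    -0.   ]
 [ 1.    -0.001  0.   ]
 [ 0.    -0.    -1.   ]] 0.03324654846777116 [ 0.45069149 -0.16701684  0.33545971]
[307.15355768  -9.3575119 ]
[253.73837396  56.44436069]
[250.33050552 133.76799236]
251.34400939941406 131.61993408203125 28.71584701538086 2462.0 [ 0.45007407 -0.19916566  0.051     ]
254.64134216308594 54.58127212524414 32.62268829345703 2994.0 [ 0.45272484 -0.13770548  0.051     ]
```

View pics/w2.png

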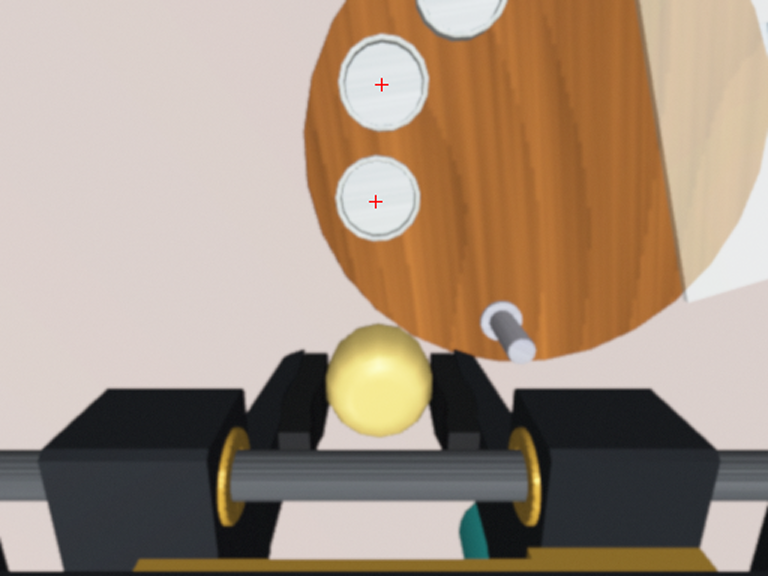

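The wrist view shows the potato held squarely at (380,380). The cups are within 2 mm of the estimates and the post is at about (505,325). I place it in cup 1.

Request:
step_arm --commands '[0, 0, 0, 0.0215, 0, 0, 20, 0, 0, 0, 0.0215, 0, 0.02, 20, 0, 0, 0, 0, 0, 0.035, 20, 0, 0, 0, 0, 0, 0.035, 20, 0, 0, 0, 0, 0, 0.025, 20]'

```text
time: 5.8
tcp_pos: [0.4494, -0.1973, 0.0728]
tcp_rot: [[-0.004, 1.0, -0.001], [1.0, 0.004, 0.001], [0.001, -0.001, -1.0]]
ft_force: [0.9, 0.5, -0.8]
width: 0.0332
```

Request:
step_arm --commands '[0, 0, 0, 0, 0, 0.012, 20, 0, 0, 0, 0, 0, 0.005, 20, 0, 0, 0, 0, 0, 0, 20, 0, 0, 0, 0, 0, 0, 20]'

```text
time: 6.13
tcp_pos: [0.4503, -0.199, 0.0583]
tcp_rot: [[-0.002, 1.0, 0.001], [1.0, 0.002, -0.0], [-0.0, 0.001, -1.0]]
ft_force: [-1.0, -0.7, -0.3]
width: 0.0335
```

Request:
step_arm --commands '[0, 0, 0, 0, 0, 0.001, 20, 0, 0, 0, 0, 0, 0, 50, 0, 0, 0, 0, 0, 0, 52, 0, 0, 0, 0, 0, 0, 52, 0, 0, 0, 0, 0, -0.01, 52]'

```text
time: 6.55
tcp_pos: [0.4492, -0.1992, 0.0659]
tcp_rot: [[-0.001, 1.0, -0.002], [1.0, 0.001, 0.002], [0.002, -0.002, -1.0]]
ft_force: [0.2, 0.1, 0.1]
width: 0.0457
```

Request:
step_arm --commands '[0, 0, 0, 0, 0, -0.03, 52, 0, 0, 0, 0, 0, -0.04, 52, 0, 0, 0, 0, 0, -0.04, 60, 0, 0, 0, 0.033, 0.0175, -0.01, 68, 0, 0, 0, 0.033, 0.0175, 0, 68]'

```text
time: 6.97
tcp_pos: [0.4862, -0.1344, 0.1913]
tcp_rot: [[0.003, 1.0, 0.007], [1.0, -0.003, -0.004], [-0.004, 0.007, -1.0]]
ft_force: [0.6, -0.8, -0.9]
width: 0.0597
```

Request:
step_arm --commands '[0, 0, 0, 0.033, 0.0175, 0, 68, 0, 0, 0, 0.033, 0.0175, 0, 68, 0, 0, 0, 0.033, 0.0175, 0, 68, 0, 0, 0, 0.033, 0.0175, 0, 68, 0, 0, 0, 0.033, 0.0175, 0, 68]'

```text
time: 7.38
tcp_pos: [0.5727, 0.0333, 0.1878]
tcp_rot: [[-0.001, 1.0, 0.001], [1.0, 0.001, -0.0], [-0.0, 0.001, -1.0]]
ft_force: [0.1, -0.7, -0.5]
width: 0.0597
```

Request:
step_arm --commands '[0, 0, 0, 0.033, 0.0175, 0, 68, 0, 0, 0, 0.033, 0.0175, 0, 68, 0, 0, 0, 0.033, 0.0175, 0, 68, 0, 0, 0, 0, 0, 0.02, 68, 0, 0, 0, 0, 0, 0, 68]'

```text
time: 7.8
tcp_pos: [0.6235, 0.132, 0.1641]
tcp_rot: [[-0.004, 1.0, -0.005], [1.0, 0.004, -0.0], [-0.0, -0.005, -1.0]]
ft_force: [-0.3, -0.1, -1.1]
width: 0.0602
```

```bash
python3 - <<'E'
from h import *
f,s=grab("top");save(f,"t2.png",(150,150,385,270),3.4);print(s["tcp_pos"],s["time"])
E
```

```text
[0.62353897 0.13202777 0.16413485] 7.8
```

View pics/t2.png

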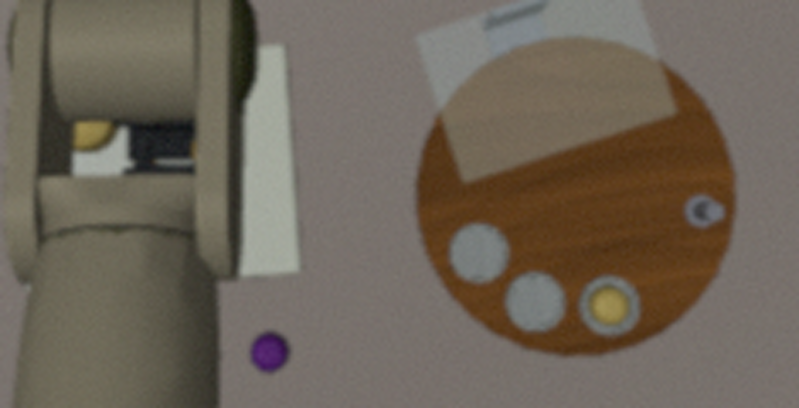

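The potato is centred in cup 1, at (610,306). On to the second potato.

Request:
step_arm --commands '[0, 0, 0, -0.001, 0.001, 0.035, 68, 0, 0, 0, 0, 0, 0.04, 68, 0, 0, 0, 0, 0, 0.035, 68, 0, 0, 0, 0, 0, 0.02, 68, 0, 0, 0, 0, 0, 0.008, 68]'

```text
time: 8.27
tcp_pos: [0.6241, 0.1282, 0.0267]
tcp_rot: [[0.001, 1.0, -0.005], [1.0, -0.001, -0.0], [-0.0, -0.005, -1.0]]
ft_force: [0.7, -0.3, -0.6]
width: 0.0599
```

Request:
step_arm --commands '[0, 0, 0, 0, 0, 0, 68, 0, 0, 0, 0, 0, 0, 68]'

```text
time: 8.43
tcp_pos: [0.6264, 0.1289, 0.0307]
tcp_rot: [[-0.0, 1.0, 0.002], [1.0, 0.0, 0.0], [0.0, 0.002, -1.0]]
ft_force: [0.6, -0.5, 0.6]
width: 0.0601
```

Request:
step_arm --commands '[0, 0, 0, 0.001, -0.001, 0.005, 68, 0, 0, 0, 0, 0, 0, 68, 0, 0, 0, 0, 0, 0, 20, 0, 0, 0, 0, 0, 0, 20, 0, 0, 0, 0, 0, 0, 20]'

```text
time: 8.85
tcp_pos: [0.6247, 0.1305, 0.0242]
tcp_rot: [[-0.001, 1.0, 0.001], [1.0, 0.001, 0.0], [0.0, 0.001, -1.0]]
ft_force: [0.1, -0.0, -0.0]
width: 0.0422
```

Request:
step_arm --commands '[0, 0, 0, 0, 0, 0, 20, 0, 0, 0, 0, 0, 0, 20, 0, 0, 0, 0, 0, 0, 20]'

```text
time: 9.1
tcp_pos: [0.6247, 0.1305, 0.024]
tcp_rot: [[-0.001, 1.0, 0.0], [1.0, 0.001, 0.0], [0.0, 0.0, -1.0]]
ft_force: [-0.2, 0.2, 1.5]
width: 0.0333
```

Request:
step_arm --commands '[0, 0, 0, 0, 0, -0.02, 20, 0, 0, 0, 0, 0, -0.035, 20, 0, 0, 0, 0, 0, -0.04, 20, 0, 0, 0, 0, 0, -0.04, 20, 0, 0, 0, 0, 0, -0.03, 20]'

```text
time: 9.52
tcp_pos: [0.6249, 0.1305, 0.1923]
tcp_rot: [[-0.001, 1.0, 0.003], [1.0, 0.001, 0.0], [0.0, 0.003, -1.0]]
ft_force: [1.5, 0.2, -0.1]
width: 0.0332
```

Request:
step_arm --commands '[0, 0, 0, -0.02, -0.0125, 0, 20, 0, 0, 0, -0.0335, -0.0215, 0, 20, 0, 0, 0, -0.0335, -0.0215, 0, 20, 0, 0, 0, -0.0335, -0.0215, 0, 20, 0, 0, 0, -0.0335, -0.0215, 0, 20]'

```text
time: 9.93
tcp_pos: [0.5249, -0.0247, 0.1887]
tcp_rot: [[-0.002, 1.0, 0.0], [1.0, 0.002, -0.0], [-0.0, 0.0, -1.0]]
ft_force: [1.0, -1.0, -0.6]
width: 0.0334
```

Request:
step_arm --commands '[0, 0, 0, -0.0335, -0.0215, 0, 20, 0, 0, 0, -0.0335, -0.0215, 0, 20, 0, 0, 0, -0.0335, -0.0215, 0, 20, 0, 0, 0, -0.014, -0.009, 0, 20, 0, 0, 0, 0, 0, 0, 20]'

```text
time: 10.35
tcp_pos: [0.4514, -0.1406, 0.1889]
tcp_rot: [[0.003, 1.0, -0.0], [1.0, -0.003, -0.001], [-0.001, -0.0, -1.0]]
ft_force: [-0.5, 0.7, -0.2]
width: 0.033
```

Request:
step_arm --commands '[0, 0, 0, 0, 0, 0.02, 20, 0, 0, 0, 0, 0, 0.035, 20, 0, 0, 0, 0, 0, 0.025, 20, 0, 0, 0, 0, 0, 0, 20, 0, 0, 0, 0, 0, 0, 20]'

```text
time: 10.77
tcp_pos: [0.453, -0.1374, 0.1087]
tcp_rot: [[-0.002, 1.0, -0.001], [1.0, 0.002, 0.001], [0.001, -0.001, -1.0]]
ft_force: [-1.0, -0.2, 0.3]
width: 0.0331
```

Down 0.0525, then release and lift.

Request:
step_arm --commands '[0, 0, 0, -0.0005, 0, 0.025, 20, 0, 0, 0, 0, 0, 0.017, 20, 0, 0, 0, 0, 0, 0.01, 20, 0, 0, 0, 0, 0, 0, 20, 0, 0, 0, 0, 0, 0, 20]'

```text
time: 11.18
tcp_pos: [0.4536, -0.1388, 0.0579]
tcp_rot: [[-0.001, 1.0, 0.001], [1.0, 0.001, -0.001], [-0.001, 0.001, -1.0]]
ft_force: [-0.8, 0.2, -0.1]
width: 0.0334
```

Request:
step_arm --commands '[0, 0, 0, 0, 0, 0, 40, 0, 0, 0, 0, 0, 0, 52, 0, 0, 0, 0, 0, 0, 52, 0, 0, 0, 0, 0, -0.01, 52, 0, 0, 0, 0, 0, -0.03, 52]'

```text
time: 11.6
tcp_pos: [0.4513, -0.1378, 0.0953]
tcp_rot: [[-0.001, 1.0, -0.005], [1.0, 0.001, 0.003], [0.003, -0.005, -1.0]]
ft_force: [-0.4, -0.1, -0.5]
width: 0.0456
```

Request:
step_arm --commands '[0, 0, 0, 0, 0, -0.04, 52, 0, 0, 0, 0, 0, -0.04, 52, 0, 0, 0, 0.02, 0.003, -0.01, 60, 0, 0, 0, 0.036, 0.006, 0, 68, 0, 0, 0, 0.036, 0.006, 0, 68]'

```text
time: 12.02
tcp_pos: [0.4681, -0.0461, 0.1888]
tcp_rot: [[0.001, 1.0, 0.003], [1.0, -0.001, -0.001], [-0.001, 0.003, -1.0]]
ft_force: [0.8, -0.4, -0.9]
width: 0.0596
```

Request:
step_arm --commands '[0, 0, 0, 0.036, 0.006, 0, 68, 0, 0, 0, 0.036, 0.006, 0, 68, 0, 0, 0, 0.036, 0.006, 0, 68, 0, 0, 0, 0.036, 0.006, 0, 68, 0, 0, 0, 0.036, 0.006, 0, 68]'

```text
time: 12.43
tcp_pos: [0.4975, 0.1353, 0.188]
tcp_rot: [[-0.001, 1.0, 0.001], [1.0, 0.001, 0.0], [0.0, 0.001, -1.0]]
ft_force: [1.5, -0.6, -0.2]
width: 0.0601
```

Request:
step_arm --commands '[0, 0, 0, 0.036, 0.006, 0, 68, 0, 0, 0, 0.036, 0.006, 0, 68, 0, 0, 0, 0.034, 0.003, 0.02, 68, 0, 0, 0, 0, 0, 0.02, 68, 0, 0, 0, 0, 0, 0, 68]'

```text
time: 12.85
tcp_pos: [0.5106, 0.2404, 0.1441]
tcp_rot: [[-0.004, 1.0, -0.005], [1.0, 0.004, -0.001], [-0.001, -0.005, -1.0]]
ft_force: [0.2, -0.6, -0.9]
width: 0.0598
```

Request:
step_arm --commands '[0, 0, 0, 0, 0.001, 0.04, 68, 0, 0, 0, 0, 0, 0.04, 68, 0, 0, 0, 0, 0, 0.025, 68, 0, 0, 0, 0, 0, 0.013, 68, 0, 0, 0, 0, 0, 0, 68]'

```text
time: 13.27
tcp_pos: [0.5126, 0.2382, 0.0275]
tcp_rot: [[0.0, 1.0, -0.004], [1.0, -0.0, -0.001], [-0.001, -0.004, -1.0]]
ft_force: [0.2, 0.0, -0.5]
width: 0.0601
```

Request:
step_arm --commands '[0, 0, 0, 0, 0, 0, 68, 0, 0, 0, 0, 0, 0, 68]'

```text
time: 13.43
tcp_pos: [0.5146, 0.2392, 0.0309]
tcp_rot: [[-0.0, 1.0, 0.003], [1.0, 0.0, 0.001], [0.001, 0.003, -1.0]]
ft_force: [-0.1, 0.2, -0.2]
width: 0.0598
```

Request:
step_arm --commands '[0, 0, 0, 0.001, -0.001, 0.006, 68, 0, 0, 0, 0, 0, 0, 68, 0, 0, 0, 0, 0, 0, 20, 0, 0, 0, 0, 0, 0, 20, 0, 0, 0, 0, 0, 0, 20]'

```text
time: 13.85
tcp_pos: [0.5126, 0.2404, 0.023]
tcp_rot: [[-0.001, 1.0, 0.0], [1.0, 0.001, 0.0], [0.0, 0.0, -1.0]]
ft_force: [0.6, 0.0, 0.7]
width: 0.0418
```

Request:
step_arm --commands '[0, 0, 0, 0, 0, 0, 20, 0, 0, 0, 0, 0, 0, 20, 0, 0, 0, 0, 0, 0, 20]'

```text
time: 14.1
tcp_pos: [0.5125, 0.2404, 0.0229]
tcp_rot: [[-0.001, 1.0, 0.0], [1.0, 0.001, 0.0], [0.0, 0.0, -1.0]]
ft_force: [-1.4, -0.7, 1.1]
width: 0.0334
```

Request:
step_arm --commands '[0, 0, 0, 0, 0, -0.02, 20, 0, 0, 0, 0, 0, -0.035, 20, 0, 0, 0, 0, 0, -0.04, 20, 0, 0, 0, 0, 0, -0.04, 20, 0, 0, 0, 0, 0, -0.03, 20]'

```text
time: 14.52
tcp_pos: [0.5127, 0.2405, 0.1911]
tcp_rot: [[-0.001, 1.0, 0.003], [1.0, 0.001, 0.001], [0.001, 0.003, -1.0]]
ft_force: [0.2, 0.0, -0.2]
width: 0.0332
```

Request:
step_arm --commands '[0, 0, 0, -0.02, -0.001, 0, 20, 0, 0, 0, -0.037, -0.002, 0, 20, 0, 0, 0, -0.037, -0.002, 0, 20, 0, 0, 0, -0.037, -0.002, 0, 20, 0, 0, 0, -0.037, -0.002, 0, 20]'

```text
time: 14.93
tcp_pos: [0.5031, 0.0709, 0.1878]
tcp_rot: [[-0.002, 1.0, 0.0], [1.0, 0.002, -0.0], [-0.0, 0.0, -1.0]]
ft_force: [-0.0, -0.3, 0.2]
width: 0.033
```

Request:
step_arm --commands '[0, 0, 0, -0.037, -0.002, 0, 20, 0, 0, 0, -0.037, -0.002, 0, 20, 0, 0, 0, -0.037, -0.002, 0, 20, 0, 0, 0, -0.037, -0.002, 0, 20, 0, 0, 0, -0.016, -0.002, 0, 20]'

```text
time: 15.35
tcp_pos: [0.4934, -0.0953, 0.1877]
tcp_rot: [[0.002, 1.0, 0.0], [1.0, -0.002, -0.001], [-0.001, 0.0, -1.0]]
ft_force: [0.7, 0.2, -1.0]
width: 0.0328
```

Request:
step_arm --commands '[0, 0, 0, 0, 0, 0.02, 20, 0, 0, 0, 0, 0, 0.035, 20, 0, 0, 0, 0, 0, 0.025, 20, 0, 0, 0, 0, 0, 0, 20, 0, 0, 0, 0, 0, 0, 20]'

```text
time: 15.77
tcp_pos: [0.4936, -0.0915, 0.1077]
tcp_rot: [[-0.001, 1.0, -0.002], [1.0, 0.001, 0.001], [0.001, -0.002, -1.0]]
ft_force: [-0.2, 0.2, 0.9]
width: 0.0332
```

```bash
python3 - <<'E'
from h import *
f,s=grab("scene");save(f,"s2.png",(150,170,290,270),5);print(s["tcp_pos"],s["time"])
E
```

```text
[ 0.49358124 -0.09154248  0.10766288] 15.7667
```

View pics/s2.png

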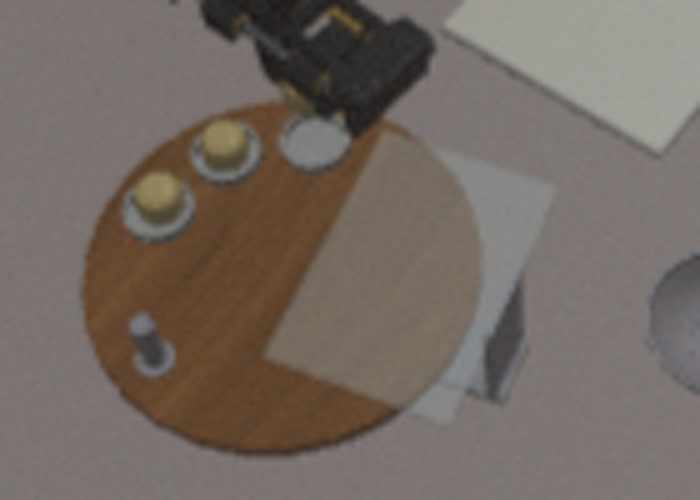

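Cups 1 and 2 are filled, and the third potato hangs above the empty cup at (315,143). Lower it, release, lift and go over the post.

Request:
step_arm --commands '[0, 0, 0, 0, 0, 0.025, 20, 0, 0, 0, 0, 0, 0.017, 20, 0, 0, 0, 0, 0, 0.01, 20, 0, 0, 0, 0, 0, 0, 20, 0, 0, 0, 0, 0, 0, 20]'

```text
time: 16.23
tcp_pos: [0.4945, -0.0918, 0.0569]
tcp_rot: [[-0.001, 1.0, 0.001], [1.0, 0.001, -0.001], [-0.001, 0.001, -1.0]]
ft_force: [-0.1, 0.2, 0.3]
width: 0.0332
```

Request:
step_arm --commands '[0, 0, 0, 0, 0, 0, 40, 0, 0, 0, 0, 0, 0, 52, 0, 0, 0, 0, 0, 0, 52, 0, 0, 0, 0, 0, -0.01, 52, 0, 0, 0, 0, 0, -0.03, 52]'

```text
time: 16.65
tcp_pos: [0.4922, -0.091, 0.0942]
tcp_rot: [[-0.001, 1.0, -0.006], [1.0, 0.001, 0.003], [0.003, -0.006, -1.0]]
ft_force: [0.7, 0.8, -0.4]
width: 0.0458
```

Request:
step_arm --commands '[0, 0, 0, 0, 0, -0.04, 52, 0, 0, 0, 0, 0, -0.03, 52, 0, 0, 0, -0.031, 0.0057, 0, 52, 0, 0, 0, -0.031, 0.0057, 0, 52, 0, 0, 0, -0.031, 0.0057, 0, 52]'

```text
time: 17.07
tcp_pos: [0.5113, -0.1857, 0.1676]
tcp_rot: [[-0.002, 1.0, 0.002], [1.0, 0.002, -0.001], [-0.001, 0.002, -1.0]]
ft_force: [0.8, 0.3, 0.1]
width: 0.0456
```

Request:
step_arm --commands '[0, 0, 0, -0.031, 0.0057, 0, 52, 0, 0, 0, -0.031, 0.0057, 0, 52, 0, 0, 0, -0.031, 0.0057, 0, 52, 0, 0, 7, 0, 0, 0, 52, 0, 0, 0, 0, 0, 0, 52]'

```text
time: 17.48
tcp_pos: [0.528, -0.2789, 0.1663]
tcp_rot: [[0.127, 0.992, 0.0], [0.992, -0.127, -0.0], [-0.0, 0.0, -1.0]]
ft_force: [-0.7, 0.7, 0.6]
width: 0.0455
```

```bash
python3 - <<'E'
from h import *
f,s=grab("top");save(f,"t3.png",(250,150,400,270),5);print(s["tcp_pos"],s["time"],s["width"])
hsv=cv2.cvtColor(f["color"],cv2.COLOR_RGB2HSV)
m=cv2.inRange(hsv,(17,90,90),(32,255,255));n,l,st,c=cv2.connectedComponentsWithStats(m)
for i in range(1,n):
    if st[i,4]>25:print(st[i,4],c[i],ray(f,s,*c[i],.06))
f,s=grab("scene");save(f,"s3.png",(150,170,290,270),5)
E
```

```text
[ 0.52799797 -0.27890489  0.16628355] 17.4833 0.045452585936409405
269 [173.54275093 184.08550186] [0.60307899 0.23871399 0.06      ]
89 [290.61797753 223.24719101] [ 0.49467339 -0.09267252  0.06      ]
96 [307.96875    238.11458333] [ 0.45349394 -0.14126475  0.06      ]
94 [328.84042553 239.4787234 ] [ 0.45011399 -0.19952876  0.06      ]
```

View pics/s3.png

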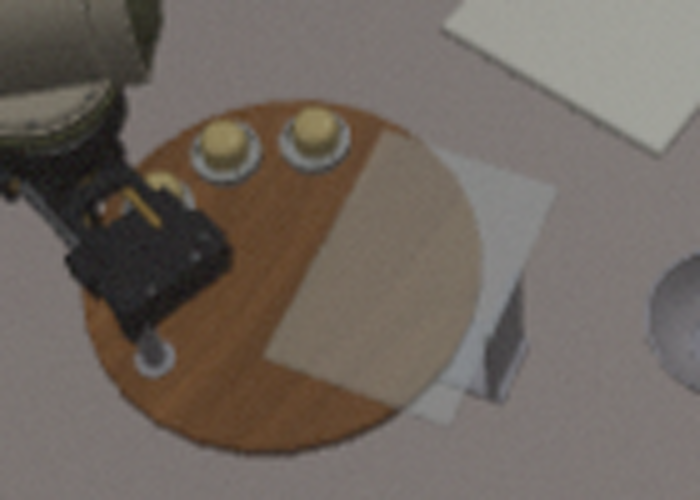

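All three potatoes sit in their cups, with blob centres within 3 mm of the cup axes. Now I lower onto the post and grip it.

Request:
step_arm --commands '[0, 0, 0, 0.0005, 0, 0.035, 52, 0, 0, 0, 0, 0, 0.035, 52, 0, 0, 0, 0, 0, 0.025, 52, 0, 0, 0, 0, 0, 0.014, 52, 0, 0, 0, 0, 0, 0, 52]' --force 10

```text
time: 18.0
tcp_pos: [0.5271, -0.2751, 0.0542]
tcp_rot: [[0.117, 0.993, -0.004], [0.993, -0.117, 0.003], [0.003, -0.005, -1.0]]
ft_force: [-0.5, 0.3, -0.3]
width: 0.046
```

Request:
step_arm --commands '[0, 0, 0, 0, 0, 0, 5, 0, 0, 0, 0, 0, 0, 5, 0, 0, 0, 0, 0, 0, 5, 0, 0, 0, 0, 0, 0, 5, 0, 0, 0, 0, 0, 0, 5]'

```text
time: 18.42
tcp_pos: [0.5286, -0.2773, 0.0576]
tcp_rot: [[0.12, 0.993, 0.001], [0.993, -0.12, -0.001], [-0.001, 0.001, -1.0]]
ft_force: [-0.4, 1.5, 4.2]
width: 0.0154
```

Request:
step_arm --commands '[0, 0, 2, 0, -0.0037, 0, 5, 0, 0, 4, 0.0003, -0.0073, 0, 5, 0, 0, 5, 0.0004, -0.0092, 0, 5, 0, 0, 5, 0.0004, -0.0092, 0, 5, 0, 0, 5, 0.0004, -0.0092, 0, 5]'

```text
time: 18.83
tcp_pos: [0.4919, -0.2659, 0.0576]
tcp_rot: [[0.472, 0.881, 0.002], [0.881, -0.472, -0.001], [-0.0, 0.003, -1.0]]
ft_force: [3.1, 1.5, 2.5]
width: 0.0157
```

Request:
step_arm --commands '[0, 0, 5, 0.0004, -0.0092, 0, 5, 0, 0, 5, 0.0004, -0.0092, 0, 5, 0, 0, 5, 0.0004, -0.0092, 0, 5, 0, 0, 5, 0.0004, -0.0092, 0, 5, 0, 0, 0, 0, 0, 0, 5]'

```text
time: 19.25
tcp_pos: [0.4624, -0.2425, 0.0576]
tcp_rot: [[0.745, 0.667, 0.001], [0.667, -0.745, -0.0], [0.0, 0.001, -1.0]]
ft_force: [0.7, 0.9, 2.0]
width: 0.0156
```

```bash
cat > arc.py <<'E'
from h import *
s=status.observe();p=np.array(s["tcp_pos"])-[.5405,-.1737,0]
R=np.array(s["tcp_rot"]);print(s["time"],"r",np.hypot(*p[:2]),"ang",np.degrees(np.arctan2(p[1],p[0]))%360,"psi",np.degrees(np.arctan2(R[1,0],R[0,0])),"z",p[2],"F",s["ft_force"],"w",s["width"])
E
python3 arc.py
```

```text
19.25 r 0.10408739315959742 ang 221.39241858764774 psi 41.86565789858733 z 0.05764255937612356 F [0.72382115 0.89728624 1.96760654] w 0.015589461097016147
```

Request:
step_arm --commands '[0, 0, 3, 0.0001, -0.0055, 0, 5, 0, 0, 5, 0.0004, -0.0092, 0, 5, 0, 0, 5, 0.0004, -0.0092, 0, 5, 0, 0, 5, 0.0004, -0.0092, 0, 5, 0, 0, 5, 0.0004, -0.0092, 0, 5]'

```text
time: 19.67
tcp_pos: [0.4422, -0.2074, 0.0577]
tcp_rot: [[0.946, 0.324, 0.003], [0.324, -0.946, -0.002], [0.002, 0.003, -1.0]]
ft_force: [6.5, 0.5, 1.6]
width: 0.0159
```

Request:
step_arm --commands '[0, 0, 5, 0.0004, -0.0092, 0, 5, 0, 0, 5, 0.0004, -0.0092, 0, 5, 0, 0, 5, 0.0004, -0.0092, 0, 5, 0, 0, 5, 0.0004, -0.0092, 0, 5, 0, 0, 5, 0.0004, -0.0092, 0, 5]'

```text
time: 20.08
tcp_pos: [0.4375, -0.1622, 0.0577]
tcp_rot: [[0.994, -0.106, 0.004], [-0.106, -0.994, -0.003], [0.004, 0.002, -1.0]]
ft_force: [5.7, -4.0, -1.3]
width: 0.0155
```

Request:
step_arm --commands '[0, 0, 5, 0.0004, -0.0092, 0, 5, 0, 0, 5, 0.0004, -0.0092, 0, 5, 0, 0, 5, 0.0004, -0.0092, 0, 5, 0, 0, 5, 0.0004, -0.0092, 0, 5, 0, 0, 4, 0.0003, -0.0073, 0, 5]'

```text
time: 20.5
tcp_pos: [0.4517, -0.1208, 0.0577]
tcp_rot: [[0.865, -0.501, 0.005], [-0.501, -0.865, -0.003], [0.006, 0.0, -1.0]]
ft_force: [6.1, -6.8, -3.5]
width: 0.0158
```

Request:
step_arm --commands '[0, 0, 3, 0.0001, -0.0055, 0, 5, 0, 0, 3, 0.0001, -0.0055, 0, 5, 0, 0, 0, 0, 0, 0, 5]'

```text
time: 20.75
tcp_pos: [0.458, -0.1115, 0.0577]
tcp_rot: [[0.809, -0.587, 0.006], [-0.587, -0.809, -0.003], [0.007, -0.001, -1.0]]
ft_force: [7.7, -4.9, -2.6]
width: 0.0156
```

```bash
python3 arc.py
```

```text
20.75 r 0.10334850123990871 ang 142.99754038432778 psi -35.9735536735699 z 0.057681713296262774 F [ 7.65937723 -4.94813773 -2.60731275] w 0.015594754034516024
```

Request:
step_arm --commands '[0, 0, 3, 0.0008, -0.0055, 0, 5, 0, 0, 4, 0.0006, -0.0073, 0, 5, 0, 0, 4, 0.0006, -0.0073, 0, 5, 0, 0, 3, 0.0003, -0.0055, 0, 5, 0, 0, 2, 0.0002, -0.0037, 0, 5]'

```text
time: 21.17
tcp_pos: [0.4784, -0.0913, 0.0576]
tcp_rot: [[0.616, -0.788, 0.003], [-0.788, -0.616, -0.002], [0.003, -0.001, -1.0]]
ft_force: [1.1, -3.5, 3.2]
width: 0.0156
```

Request:
step_arm --commands '[0, 0, 2, 0.0001, -0.0037, 0, 5, 0, 0, 0, 0, 0, 0, 5]'

```text
time: 21.33
tcp_pos: [0.4815, -0.089, 0.0576]
tcp_rot: [[0.589, -0.808, 0.003], [-0.808, -0.589, -0.002], [0.004, -0.002, -1.0]]
ft_force: [2.4, -3.1, 4.6]
width: 0.0156
```

```bash
python3 arc.py
```

```text
21.3333 r 0.10319245016332997 ang 124.84460767282005 psi -53.899294345842506 z 0.05761265882120793 F [ 2.40783021 -3.11623465  4.59624955] w 0.015626181403849623
```

Creep on to the stop, watching the force.

Request:
step_arm --commands '[0, 0, 1, 0, -0.0018, 0, 5, 0, 0, 1, 0, -0.0018, 0, 5, 0, 0, 0, 0, 0, 0, 5]'

```text
time: 21.58
tcp_pos: [0.4832, -0.0878, 0.0575]
tcp_rot: [[0.562, -0.827, 0.0], [-0.827, -0.562, -0.003], [0.003, 0.001, -1.0]]
ft_force: [-3.1, -9.7, 6.3]
width: 0.0158
```

Request:
step_arm --commands '[0, 0, 0, 0, -0.0018, 0, 5, 0, 0, 0, 0, 0, 0, 5]'

```text
time: 21.75
tcp_pos: [0.4835, -0.0875, 0.0574]
tcp_rot: [[0.563, -0.826, -0.002], [-0.826, -0.563, -0.004], [0.002, 0.004, -1.0]]
ft_force: [-13.0, -18.5, 11.3]
width: 0.0162
```

```bash
python3 arc.py
```

```text
21.75 r 0.10328744074504381 ang 123.46842739062103 psi -55.72824948259839 z 0.057441630304287644 F [-12.97198737 -18.53676585  11.26868075] w 0.016151889395023704
```

The stop is reached: the opposing force rose to about 22 N with no further motion. I relieve the push, open, lift and back away.

Request:
step_arm --commands '[0, 0, 0, 0, 0.0022, 0, 5, 0, 0, 0, 0, 0, 0, 5, 0, 0, 0, 0, 0, 0, 30, 0, 0, 0, 0, 0, 0, 50, 0, 0, 0, 0, 0, 0, 50]'

```text
time: 22.17
tcp_pos: [0.4822, -0.0862, 0.0565]
tcp_rot: [[0.561, -0.828, -0.001], [-0.828, -0.561, 0.001], [-0.001, 0.0, -1.0]]
ft_force: [-0.4, 0.3, 0.4]
width: 0.0331
```

Request:
step_arm --commands '[0, 0, 0, 0, 0, 0, 50, 0, 0, 0, 0, 0, -0.02, 50, 0, 0, 0, 0, 0, -0.04, 50, 0, 0, 0, 0, 0, -0.04, 50, 0, 0, 0, 0, 0, -0.04, 50]'

```text
time: 22.58
tcp_pos: [0.482, -0.0861, 0.1983]
tcp_rot: [[0.561, -0.828, -0.001], [-0.828, -0.561, 0.001], [-0.001, 0.001, -1.0]]
ft_force: [1.3, -0.6, -0.5]
width: 0.044
```

Request:
step_arm --commands '[0, 0, 0, -0.03, -0.03, 0, 50, 0, 0, 0, -0.03, -0.02, 0, 50, 0, 0, 0, -0.03, -0.02, 0, 50, 0, 0, 0, -0.02, -0.02, 0, 50, 0, 0, 0, 0, 0, 0, 50]'

```text
time: 23.0
tcp_pos: [0.4951, 0.0584, 0.1967]
tcp_rot: [[0.564, -0.826, -0.0], [-0.826, -0.564, 0.001], [-0.001, -0.001, -1.0]]
ft_force: [0.1, -0.3, 0.3]
width: 0.044
```

```bash
python3 - <<'E'
from h import *
f,s=grab("top");save(f,"t4.png",(70,90,460,285),2);print(s["tcp_pos"],s["time"],s["ft_force"])
hsv=cv2.cvtColor(f["color"],cv2.COLOR_RGB2HSV)
m=cv2.inRange(hsv,(12,70,90),(32,255,255));n,l,st,c=cv2.connectedComponentsWithStats(m)
import math
for i in range(1,n):
    if 40<st[i,4]<400:print(st[i,4],c[i],ray(f,s,*c[i],.06))
for q in (37.4,-0.6+0,75.4):pass
for a in (188,150,112):
    t=math.radians(a-150+17.4);P=[.5405+.095*math.cos(t),-.1737+.095*math.sin(t),.06];print("exp cup",P,proj(f,s,P))
f,s=grab("scene");save(f,"s4.png",(150,170,290,270),5)
E
```

```text
[0.49514156 0.05840321 0.19669465] 23.0 [ 0.05834285 -0.27397828  0.27336707]
273 [173.46886447 183.95604396] [0.60344513 0.23892963 0.06      ]
exp cup [0.5944451557800446, -0.09550204498922801, 0.06] [291.68767839 187.73905486]
exp cup [0.6311528312090463, -0.14529112473567177, 0.06] [309.38790564 174.82705238]
exp cup [0.6294256558952025, -0.20712495659844665, 0.06] [331.37978752 175.54023684]
```

View pics/t4.png

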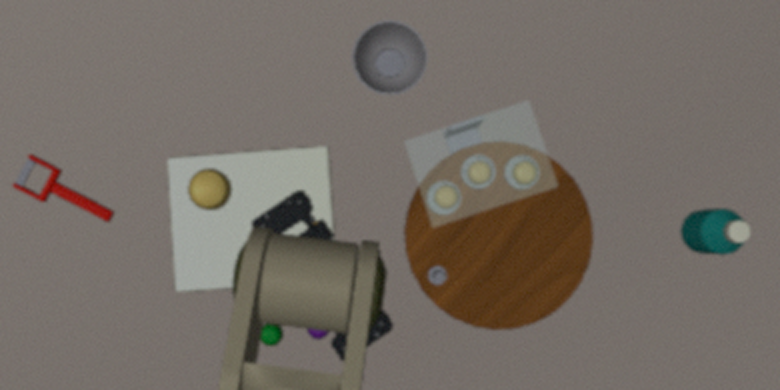

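View pics/s4.png

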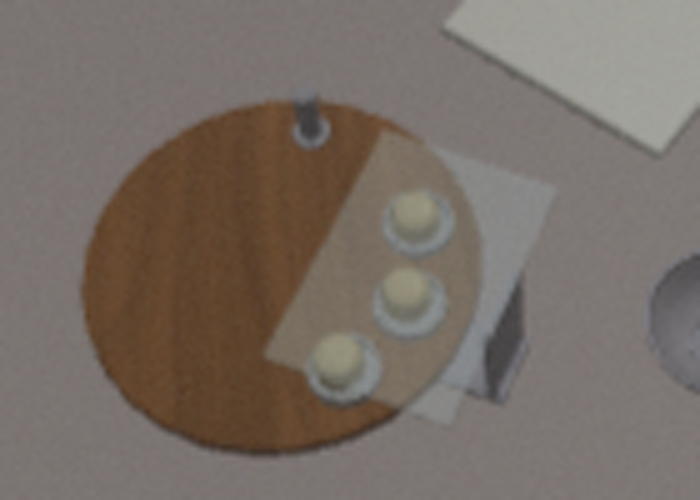

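The top view shows the three potatoes centred in cups under the cover at (445,197), (479,171) and (524,172), within 2 px of where the cups should be at the stop. Big potato, bowl, bottle and peeler look unmoved, and the gripper hangs free. Handing in.

```bash
python3 -c "
from workcell import arm
print(arm.finish_job())"
```

```text
the job is handed in; nothing more can be done
None
```

The three small potatoes are in the three cups, one to each. The turntable is turned clockwise to its stop, with all three cups under the cover. I handed the job in at about 23 s of the 72 s allowed; no verdict was reported.

- **Cups before turning:** the potato centres in the top view were within about 3 mm of the cup axes.
- **Stop:** I turned the disc by gripping the post. At the end the opposing force rose to about 22 N with no further motion, so I took that as the stop. The post's measured angle was about 1° from where I expected it, and there are about 4.5° of slack.
- **Last pictures:** in the top view the cups were within about 2 px of their expected places at the stop, with the potatoes sitting centred. The big potato measured where it was before. The bowl, bottle and peeler looked unmoved by eye, but I did not measure them.
- **Arm at hand-in:** it was clear of everything, with contact force near zero.

No check failed. The only corrections were 5–6 mm lower on two grasps before closing the fingers.

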